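# Third hand at the cleat jig

## Task

Pluck the pale wooden cleat from the pocket tray, leaving the other three blocks in their pockets, and bring it upright down onto the jig's plywood board, between the two orange lines, with its end flat against the sprung aluminium fence. Push the fence back with it, never as far as its hard stop, until the black pointer stands in the green band of the scale, and keep it gripped and steady there for three seconds or more, as a third hand while I drive the screw. Your program finishes while still holding and pressing the cleat like that: do not let go.

Things in the scene. Friction and masses are not known exactly. Their poses are not given: they have to be found in the camera images.
- cleat: The cleat to use: pale wooden block, 60 x 20 x 30 mm (x, y, z), 20 to 45 g, with an 11 mm brass disc in the middle of its top. Origin: centre of its underside; x along its 60 mm length. Its ends are alike; either may meet the fence. It stands in one of the tray's four pockets, its upper 20 mm above the tray.
- alu_block: Bare aluminium block, 60 x 20 x 30 mm (x, y, z); origin: centre of its underside, x along its length. It stands in one of the other pockets and is to stay there.
- blue_block: Blue plastic block, 60 x 20 x 30 mm (x, y, z); origin: centre of its underside, x along its length. It stands in one of the other pockets and is to stay there.
- black_block: Black plastic block, 60 x 20 x 30 mm (x, y, z); origin: centre of its underside, x along its length. It stands in one of the other pockets and is to stay there.
- tray: Grey pocket tray, 190 x 170 x 16 mm, fixed. Origin: centre of its underside. Four pockets 10 mm deep (floor at z = 6 mm), each 64 mm along x by 24 mm along y, centred at x = -45 or 45 mm, y = -40 or 40 mm; a block stands in each, its length along the tray's x. Which is where varies; tray and jig may be either side of the robot.
- jig: Fixed jig: plywood board 260 x 180 mm (x, y). Origin: centre of its underside; board top at z = 18 mm. +x is the pressing direction. Two orange lines 24 mm apart run along x either side of y = 0, from x = -100 to -10 mm. Unpressed fence face at x = 10 mm; spring housing behind it at x = 97 to 127, 52 mm high; scale block at y = 68 to 88, 52 mm high: white, green (x = 22 to 38), red.
- fence (a joint): Travel of the sprung fence in the jig's +x direction, m: 0 unpressed, hard stop at 0.042. The spring takes about 500 N/m from 0 (10 N at 0.020), and pushes back. The pointer moves with the fence: it is in the green band from 0.012 to 0.028 (6 to 14 N).
- fence_face (a point): Middle of the fence's front face, which looks along the jig's -x; it moves with the fence. The fence is an upright aluminium plate, 130 mm wide (y), 12 mm thick, from 2 mm to 42 mm above the board; this point is 22 mm above the board's top.
There are look-alikes about, which are no part of the job. There is more than one size of the cleat; the one meant has the size given above.

How it is judged:
By the outcome, as a careful person would: the job done as asked, in the order asked, and still so for the second after the job is handed in, while the arm keeps its last pose, push and grip.
It also fails if it takes over 45 s, if anything falls off the work surface, if the arm or the gripper's body presses on something with over 40 N, if the wrist force passes 120 N, or if a joint passes its speed limit or range.

## Robot

A 6-joint arm with a two-finger parallel gripper is mounted at the origin on the work surface. World frame = base frame: x ahead of the robot, y to its left, z up, the work surface at z = 0. Lengths are in m, angles in degrees, forces in N, time in s.
With the tool pointing down it reaches from about 0.25 to 0.725 m from the base axis. Payload 4 kg.
Tool frame: the origin (TCP) lies midway between the tips of the shut fingers; the grasp point (between the pads) lies 19 mm behind it; z points along the fingers, y is the line along which they close (so a half turn about z gives the same grasp; the last joint's range is limited). The gripper opens to 85 mm and grips with 20 to 120 N. Pads are 22 mm wide; open, the fingers measure 114 mm over their backs; the gripper's body (76 mm by 85 mm) begins 54 mm behind the grasp point. The pads swing forward as they close: fully open they stand 13 mm farther back than shut.
Start: joints at [-74.771, 13.785, 0.286, 76.501, 0, 90], TCP at [0.131, -0.482, 0.231] pointing down, gripper open.
Joint ranges: [-155.79, 155.79], [-60.16, 107.12], [-62.33, 73.08], [-114, 123.19], [-81.49, 82.49], [-180, 180]. Speed limits (degrees/s): [159.86, 159.86, 180, 180, 180, 180].

## Interface

Orientations are given as [roll, pitch, yaw] about the fixed x, y, z axes, in that order (R = Rz(yaw) Ry(pitch) Rx(roll)).
In Python, from workcell import arm gives the robot as it stands.
- The arm moves only by the shell command python3 -m creep 'ROWS' [FORCE]. ROWS is JSON, a list of rows, each an object of numbers: "x", "y", "z": the shift along the tool's x, y, z in mm; "ax", "ay", "az": the turn, a rotation vector about the tool's x, y, z in rad; "gripper": the closure, from -1 (fully open) to 1 (shut). A call has 1 to 8 rows; each row shifts and turns the commanded pose from where the row before left it, along the tool's axes as they then stand; what a row does not reach is not made up. A row lasts 1/10 s, in which the tool goes at most 50 mm and 8.59 degrees, less where a joint would pass 70% of its speed; a pose out of reach is approached as far as the arm can. A call is refused whole if a number of a shift passes 50 or a number of a turn 0.15, either way. A call with a gripper value outside its range is refused whole. The fingers move at their own pace and stop on an object; FORCE is the grip in N (left out, the last holds). Time passes only in rows, so rows that do not move let the fingers close. It gives the time, the measured TCP pose, the force, the opening and the grip force at its end, in the units of the state.
- arm.read_state(): the state, without advancing time (a new reading comes with each control period).
- arm.snapshot(name): name is "scene" or "top" or "wrist"; returns a dict with "image" (420x560x3 uint8, red, green, blue), "mtx" (3x3 intrinsics, pixels), "rvec" (rotation vector, rad) and "tvec" (3), from world to camera coordinates, as OpenCV has them. Camera axes: x right, y down, z forward; pixel columns grow to the right and rows downward; lengths in m; the calibration is good to about 2 mm. A picture is of the moment at which its call begins. There is no depth.
- arm.hand_in(): hands the job in; it is judged then, once.
The state is a dict: "time": time; "joint_pos": joint angles; "dq": joint speeds; "joint_torque": joint torques, N m; "ee_pos": TCP position; "tool_rot": TCP orientation; "ft_force": force on the tool from outside, world axes, zero at the start; "torque": the same for the moment, N m; "opening": opening from 0.0 (shut) to 1.0 (fully open); "grip_force": force on a finger pad.
Only numpy, scipy, OpenCV 4.12 (cv2) and the standard library are available. Lean on these libraries where they do the work, as an engineer would, in place of code of your own. Each camera call takes 0.05 s, during which the arm holds its last target. There are 200 camera calls.

## Working session

There is one attempt and no reset: what is moved stays moved. The work goes in short steps, Python scripts to look and compute and a shell command to move; the robot and the scene stay as the last step left them, time stands still between calls to the robot, and variables do not carry over. Pictures are saved under pics/ and viewed, at most 10 in all, crops included, and the job is handed in when it is done.

```bash
mkdir -p pics
python3 - <<'E'
from workcell import arm
import cv2,numpy as np
s=arm.read_state()
print({k:s[k] for k in('time','ee_pos','tool_rot','opening','ft_force')})
a=arm.snapshot("top");b=arm.snapshot("scene")
for n,d in(("top",a),("scene",b)):
    cv2.imwrite(f"pics/{n}0.png",d["image"][...,::-1]); np.savez(f"{n}0.npz",**d)
    R=cv2.Rodrigues(np.array(d["rvec"]))[0]; print(n,-R.T@np.array(d["tvec"]).ravel())
E
```

```text
{'time': 0.0, 'ee_pos': array([ 0.13117855, -0.48182025,  0.23041644]), 'tool_rot': array([-1.79878929e+02, -2.82305505e-04,  1.52281922e+01]), 'opening': 0.9979581959114524, 'ft_force': array([ 0.08429795,  0.28674858, -0.56209973])}
top [0.33151879 0.00161244 1.02585103]
scene [0.75305469 0.28631079 0.7393643 ]
```

View pics/top0.png

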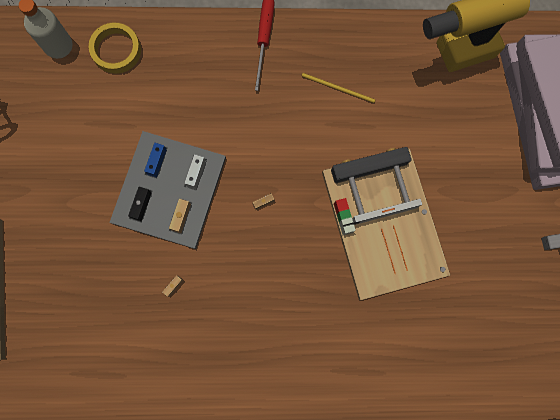

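View pics/scene0.png

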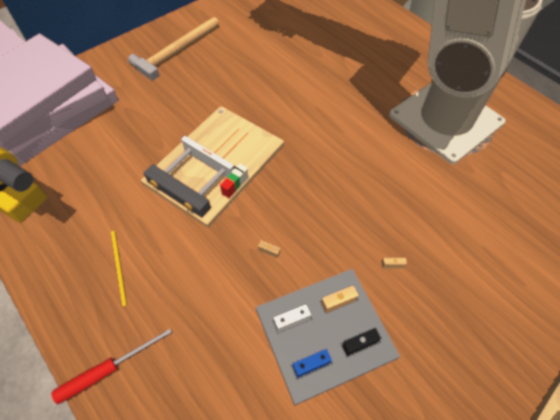

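The top view has the tray on the left with the cleat at about (180,215), the white (aluminium) block at (195,170), the blue at (155,160) and the black at (140,204). The two small wooden pieces on the table are decoys. The jig is on the right, with its orange lines at about (394,249) and its fence at about (385,212).

```bash
cat > h.py <<'E'
import cv2,numpy as np
from workcell import arm
def ray(d,uv,z):
    R=cv2.Rodrigues(np.array(d["rvec"],float))[0];t=np.array(d["tvec"],float).ravel()
    uv=np.atleast_2d(np.array(uv,float));c=-R.T@t
    r=np.c_[uv,np.ones(len(uv))]@np.linalg.inv(d["mtx"]).T@R
    return c+r*((z-c[2])/r[:,2:])
def proj(d,P): return cv2.projectPoints(np.array(P,float).reshape(-1,1,3),np.array(d["rvec"],float),np.array(d["tvec"],float),np.array(d["mtx"],float),None)[0].reshape(-1,2)
def snap(n,f):
    d=arm.snapshot(n);cv2.imwrite(f"pics/{f}.png",d["image"][...,::-1]);np.savez(f"{f}.npz",**d);return d
def rects(d,mask,z,minA=30):
    cs,_=cv2.findContours(mask.astype(np.uint8),cv2.RETR_EXTERNAL,cv2.CHAIN_APPROX_NONE)
    for c in sorted(cs,key=cv2.contourArea,reverse=True)[:6]:
        if cv2.contourArea(c)<minA: continue
        w=ray(d,c.reshape(-1,2),z)[:,:2]*1000
        r=cv2.minAreaRect(w.astype(np.float32));print("px",c.reshape(-1,2).mean(0).round(1),"rect mm",np.round(r[0],1),np.round(r[1],1),round(r[2],1))
E
python3 - <<'E'
from h import *
d=np.load("top0.npz");im=d["image"];h=cv2.cvtColor(im,cv2.COLOR_RGB2HSV)
g=(h[...,1]<40)&(h[...,2]>70)&(h[...,2]<140); print("tray");rects(d,g,.016,500)
for p in[(180,215),(173,286),(360,250),(394,249),(385,235),(264,201),(300,300)]: print(p,h[p[1],p[0]])
o=(h[...,0]<10)&(h[...,1]>150)&(h[...,2]>150);print("orange");rects(d,o,.018,5)
w=(h[...,0]>12)&(h[...,0]<22)&(h[...,2]>165)&(h[...,1]>60)
print("wood");rects(d,w,.018)
rects(d,w,.036)
E
```

```text
tray
px [167.5 189.2] rect mm [558.4 186.1] [169.9 190. ] 72.9
px [365.2   3.6] rect mm [ 950. -214.] [ 18.2 387.2] 0.7
px [147.7   2.8] rect mm [946.  237.4] [ 15.8 466.5] 0.7
px [39.8 22.2] rect mm [901.  452.6] [59.4 62.1] 38.2
(180, 215) [ 19 153 168]
(173, 286) [ 18 144 170]
(360, 250) [ 18 102 175]
(394, 249) [ 18 101 175]
(385, 235) [ 18 101 175]
(264, 201) [ 19 154 161]
(300, 300) [ 12 146 122]
orange
px [264.8  20.2] rect mm [910.9  -1.5] [ 8.3 90.7] 82.4
px [342.3 204.1] rect mm [ 526.7 -150.5] [22.3 20.4] 14.4
wood
px [405.7 228.7] rect mm [ 491.1 -232.8] [255.5 178.1] 14.8
px [378.2 191.9] rect mm [ 551.2 -221.9] [64.8 76.9] 14.7
px [340.4 192.6] rect mm [ 549.1 -146.8] [104.1  41.6] 16.6
px [178.4 214.7] rect mm [506.7 164.1] [18.8 59.3] 73.2
px [171.4 285.7] rect mm [372.3 173.2] [12.1 39.1] 50.1
px [405.7 228.7] rect mm [ 488.3 -228.6] [251.  174.9] 14.8
px [378.2 191.9] rect mm [ 547.2 -217.9] [63.6 75.5] 14.7
px [340.4 192.6] rect mm [ 545.2 -144.2] [102.2  40.8] 16.6
px [178.4 214.7] rect mm [503.5 161.2] [18.5 58.3] 73.2
px [171.4 285.7] rect mm [371.6 170.2] [11.8 38.4] 50.1
```

```bash
python3 -m creep '[{"x":33,"y":-32.7},{"x":33,"y":-32.7},{"x":33,"y":-32.7},{"x":33,"y":-32.7},{"x":33,"y":-32.7},{"x":33,"y":-32.7},{"x":33,"y":-32.7},{"x":33,"y":-32.7}]' 60
python3 -m creep '[{"x":33,"y":-32.7},{"x":33,"y":-32.7},{"x":33,"y":-32.7},{"x":33,"y":-32.7},{"x":33,"y":-32.7},{"x":33,"y":-32.7},{"x":33,"y":-32.7},{"x":33,"y":-32.7}]'
python3 -m creep '[{"az":0.14},{"az":0.14},{"az":0.14},{"az":0.142},{},{}]'
python3 - <<'E'
from h import *
d=snap("wrist","w1");s=arm.read_state();print(s["time"],s["ee_pos"],s["tool_rot"])
im=d["image"];h=cv2.cvtColor(im,cv2.COLOR_RGB2HSV)
print(proj(d,[[.5035,.1612,.036],[.5584,.1861,.016]]))
w=(h[...,0]>12)&(h[...,0]<24)&(h[...,2]>140)&(h[...,1]>60)
rects(d,w,.036,200)
E
```

```text
0.15 [ 0.13121171 -0.4819858   0.23062001] [-1.79909314e+02 -6.88320242e-04  1.52294354e+01]
[[-494.44109777 -581.78699161]
 [-493.79834153 -657.95914105]]
px [304.2 117.6] rect mm [ 230.7 -448. ] [245.7 548. ] 0.8
px [227.7  44.1] rect mm [ 262.9 -387.5] [ 65.1 402.4] 1.3
px [157.  197.2] rect mm [  86.  -367.4] [ 64.4 205.5] 11.9
px [349.   33.6] rect mm [ 300.4 -493.9] [179.   27.2] 86.8
px [287.5 312.7] rect mm [ -18.3 -536.6] [ 35.2 247.2] 3.5
px [225.1 330. ] rect mm [ -69.2 -471.6] [142.   49.1] 85.0schema error: expected keys x, y, z, ax, ay, az, gripper
schema error: expected keys x, y, z, ax, ay, az, gripper
schema error: expected keys x, y, z, ax, ay, az, gripper
```

View pics/w1.png

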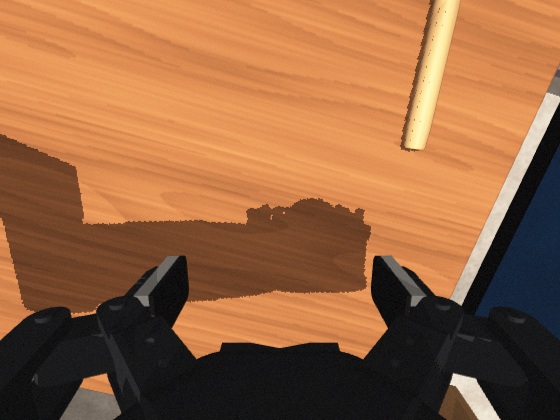

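The moves were refused because every row must carry all seven keys, so the arm hasn't moved. The wrist picture shows only bare table with the fingers at about (165,280) and (395,280). I'll resend with full rows.

```bash
python3 -m creep '[{"x":33,"y":-32.7,"z":0,"ax":0,"ay":0,"az":0,"gripper":-1},{"x":33,"y":-32.7,"z":0,"ax":0,"ay":0,"az":0,"gripper":-1},{"x":33,"y":-32.7,"z":0,"ax":0,"ay":0,"az":0,"gripper":-1},{"x":33,"y":-32.7,"z":0,"ax":0,"ay":0,"az":0,"gripper":-1},{"x":33,"y":-32.7,"z":0,"ax":0,"ay":0,"az":0,"gripper":-1},{"x":33,"y":-32.7,"z":0,"ax":0,"ay":0,"az":0,"gripper":-1},{"x":33,"y":-32.7,"z":0,"ax":0,"ay":0,"az":0,"gripper":-1},{"x":33,"y":-32.7,"z":0,"ax":0,"ay":0,"az":0,"gripper":-1}]' 60
```

```text
time: 0.95
ee_pos: [0.3177, -0.159, 0.2313]
tool_rot: [180.0, -0.0, 15.2]
ft_force: [0.4, -1.4, -1.1]
opening: 0.999
grip_force: 0.0
```

```bash
python3 -m creep '[{"x":33,"y":-32.7,"z":0,"ax":0,"ay":0,"az":0,"gripper":-1},{"x":33,"y":-32.7,"z":0,"ax":0,"ay":0,"az":0,"gripper":-1},{"x":33,"y":-32.7,"z":0,"ax":0,"ay":0,"az":0,"gripper":-1},{"x":33,"y":-32.7,"z":0,"ax":0,"ay":0,"az":0,"gripper":-1},{"x":33,"y":-32.7,"z":0,"ax":0,"ay":0,"az":0,"gripper":-1},{"x":33,"y":-32.7,"z":0,"ax":0,"ay":0,"az":0,"gripper":-1},{"x":33,"y":-32.7,"z":0,"ax":0,"ay":0,"az":0,"gripper":-1},{"x":33,"y":-32.7,"z":0,"ax":0,"ay":0,"az":0,"gripper":-1}]'
python3 -m creep '[{"x":0,"y":0,"z":0,"ax":0,"ay":0,"az":0.14,"gripper":-1},{"x":0,"y":0,"z":0,"ax":0,"ay":0,"az":0.14,"gripper":-1},{"x":0,"y":0,"z":0,"ax":0,"ay":0,"az":0.14,"gripper":-1},{"x":0,"y":0,"z":0,"ax":0,"ay":0,"az":0.142,"gripper":-1},{"x":0,"y":0,"z":0,"ax":0,"ay":0,"az":0,"gripper":-1},{"x":0,"y":0,"z":0,"ax":0,"ay":0,"az":0,"gripper":-1}]'
python3 - <<'E'
from h import *
d=snap("wrist","w2")
im=d["image"];h=cv2.cvtColor(im,cv2.COLOR_RGB2HSV)
print(proj(d,[[.5035,.1612,.036],[.5584,.1861,.016]]))
w=(h[...,0]>12)&(h[...,0]<24)&(h[...,2]>140)&(h[...,1]>60)
rects(d,w,.036,200)
E
```

```text
time: 1.75
ee_pos: [0.5067, 0.1527, 0.231]
tool_rot: [-179.4, 0.0, 16.4]
ft_force: [0.7, -0.2, -0.3]
opening: 1.003
grip_force: 0.0
time: 2.35
ee_pos: [0.5158, 0.0039, 0.231]
tool_rot: [-172.9, 1.9, -3.7]
ft_force: [0.4, 0.2, -0.7]
opening: 0.998
grip_force: 0.0
[[169.31930828 198.11041298]
 [150.06944599 150.89044916]]
px [279.6  54.9] rect mm [647.8  55.8] [581.4  79.8] 88.4
px [524.7 123.2] rect mm [ 560.  -211.9] [48.5 70.7] 14.8
px [300.1 169. ] rect mm [531.4  11.1] [ 36.3 157.3] 4.9
px [440.5 137.6] rect mm [ 550.6 -141.8] [107.6  48.8] 18.0
px [473.1 264.7] rect mm [ 418.6 -178.5] [187.   87.4] 45.9
px [467.3 408.9] rect mm [ 217.1 -199.7] [54.4 68.1] 4.9
```

View pics/w2.png

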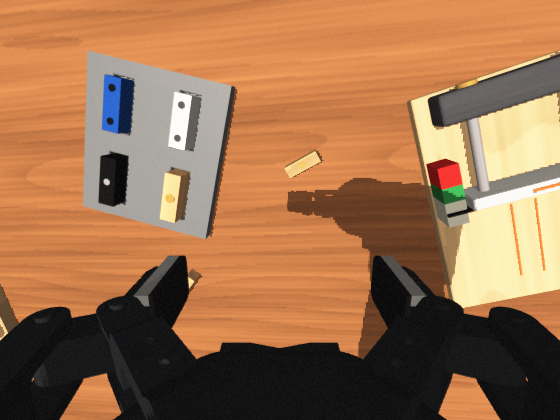

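The wrist view shows the tray at upper left with the cleat at (174,195), and the jig at right. But the TCP went 150 mm sideways and tilted during the pure turn, so I'll check the joints.

```bash
python3 - <<'E'
from workcell import arm
s=arm.read_state()
for k in('time','joint_pos','dq','ee_pos','tool_rot','joint_torque'):print(k,s[k].round(3) if k!='time' else s[k])
E
python3 -m creep '[{"x":0,"y":0,"z":0,"ax":0,"ay":0,"az":0,"gripper":-1},{"x":0,"y":0,"z":0,"ax":0,"ay":0,"az":0,"gripper":-1}]'
python3 - <<'E'
from workcell import arm
s=arm.read_state()
for k in('time','joint_pos','dq','ee_pos','tool_rot'):print(k,s[k].round(3) if k!='time' else s[k])
E
```

```text
time 2.4
joint_pos [ -3.604  17.032   4.25   79.118   7.072 179.944]
dq [ 1.936 -0.233  0.099 -0.044 -0.057  0.102]
ee_pos [0.516 0.005 0.231]
tool_rot [-172.927    1.894   -3.549]
joint_torque [ -0.89  -39.682  25.072   0.251   0.347   0.   ]
time: 2.6
ee_pos: [0.516, 0.0063, 0.2315]
tool_rot: [-172.9, 1.9, -3.4]
ft_force: [-0.6, -0.1, 0.6]
opening: 1.001
grip_force: 0.0
time 2.6
joint_pos [ -3.452  17.008   4.262  79.122   7.063 179.943]
dq [ 0.052 -0.037  0.116 -0.029  0.002 -0.043]
ee_pos [0.516 0.006 0.231]
tool_rot [-172.935    1.861   -3.396]
```

Joint 6 ran into its 180° limit. I'll take the half-turned grasp instead: yaw 163° at the tray and 195° at the jig. First I'll undo the tilt.

```bash
cat >> h.py <<'E'
from scipy.spatial.transform import Rotation as Ro
def to(p,yaw):
    s=arm.read_state();R=Ro.from_euler('xyz',s["tool_rot"],degrees=True);G=Ro.from_euler('xyz',[180,0,yaw],degrees=True)
    p=np.array(p);dp=(p-s["ee_pos"])*1000
    print("t",s["time"],"ee",s["ee_pos"].round(4),s["tool_rot"].round(2),"shift now",R.inv().apply(dp).round(1),"shift in goal axes",G.inv().apply(dp).round(1),"turn",(R.inv()*G).as_rotvec().round(4))
E
python3 -c "
from h import *
to([.5035,.1612,.231],4)"
```

```text
t 2.6 ee [0.516  0.0063 0.2315] [-172.94    1.86   -3.4 ] shift now [ -21.6 -152.6   20.1] shift in goal axes [  -1.7 -155.4    0.5] turn [-0.1252  0.0244 -0.1309]
```

```bash
python3 -m creep '[{"x":0,"y":0,"z":0,"ax":-0.0626,"ay":0.0122,"az":-0.0654,"gripper":-1},{"x":0,"y":0,"z":0,"ax":-0.0626,"ay":0.0122,"az":-0.0654,"gripper":-1},{"x":0,"y":-50,"z":0,"ax":0,"ay":0,"az":0,"gripper":-1},{"x":0,"y":-50,"z":0,"ax":0,"ay":0,"az":0,"gripper":-1},{"x":0,"y":-50,"z":0,"ax":0,"ay":0,"az":0,"gripper":-1}]'
python3 -m creep '[{"x":0,"y":0,"z":0,"ax":0,"ay":0,"az":-0.139,"gripper":-1},{"x":0,"y":0,"z":0,"ax":0,"ay":0,"az":-0.139,"gripper":-1},{"x":0,"y":0,"z":0,"ax":0,"ay":0,"az":-0.139,"gripper":-1},{"x":0,"y":0,"z":0,"ax":0,"ay":0,"az":-0.139,"gripper":-1},{"x":0,"y":0,"z":0,"ax":0,"ay":0,"az":-0.139,"gripper":-1},{"x":0,"y":0,"z":0,"ax":0,"ay":0,"az":-0.139,"gripper":-1},{"x":0,"y":0,"z":0,"ax":0,"ay":0,"az":-0.139,"gripper":-1},{"x":0,"y":0,"z":0,"ax":0,"ay":0,"az":-0.139,"gripper":-1}]'
python3 -m creep '[{"x":0,"y":0,"z":0,"ax":0,"ay":0,"az":-0.139,"gripper":-1},{"x":0,"y":0,"z":0,"ax":0,"ay":0,"az":-0.139,"gripper":-1},{"x":0,"y":0,"z":0,"ax":0,"ay":0,"az":-0.139,"gripper":-1},{"x":0,"y":0,"z":0,"ax":0,"ay":0,"az":-0.139,"gripper":-1},{"x":0,"y":0,"z":0,"ax":0,"ay":0,"az":-0.139,"gripper":-1},{"x":0,"y":0,"z":0,"ax":0,"ay":0,"az":-0.139,"gripper":-1},{"x":0,"y":0,"z":0,"ax":0,"ay":0,"az":-0.139,"gripper":-1},{"x":0,"y":0,"z":0,"ax":0,"ay":0,"az":-0.139,"gripper":-1}]'
python3 -m creep '[{"x":0,"y":0,"z":0,"ax":0,"ay":0,"az":-0.139,"gripper":-1},{"x":0,"y":0,"z":0,"ax":0,"ay":0,"az":-0.139,"gripper":-1},{"x":0,"y":0,"z":0,"ax":0,"ay":0,"az":-0.139,"gripper":-1},{"x":0,"y":0,"z":0,"ax":0,"ay":0,"az":-0.139,"gripper":-1},{"x":0,"y":0,"z":0,"ax":0,"ay":0,"az":0,"gripper":-1},{"x":0,"y":0,"z":0,"ax":0,"ay":0,"az":0,"gripper":-1}]'
python3 - <<'E'
from h import *
to([.5035,.1612,.231],163)
print(arm.read_state()["joint_pos"].round(1))
d=snap("wrist","w3")
im=d["image"];h=cv2.cvtColor(im,cv2.COLOR_RGB2HSV)
print(proj(d,[[.5035,.1612,.036],[.5584,.1861,.016]]))
w=(h[...,0]>12)&(h[...,0]<24)&(h[...,2]>140)&(h[...,1]>60)
rects(d,w,.036,200)
E
```

```text
time: 3.1
ee_pos: [0.5097, 0.0969, 0.2334]
tool_rot: [-177.2, 0.0, 9.2]
ft_force: [0.3, -0.2, -0.3]
opening: 0.999
grip_force: 0.0
time: 3.9
ee_pos: [0.51, 0.0956, 0.2334]
tool_rot: [-178.7, -2.5, 73.1]
ft_force: [0.4, 0.4, 0.6]
opening: 1.002
grip_force: 0.0
time: 4.7
ee_pos: [0.51, 0.0956, 0.2334]
tool_rot: [178.3, -2.2, 136.8]
ft_force: [-0.0, 0.7, 0.2]
opening: 0.998
grip_force: 0.0
time: 5.3
ee_pos: [0.5101, 0.0952, 0.2334]
tool_rot: [177.4, -1.0, 168.1]
ft_force: [-0.4, -0.2, 0.9]
opening: 0.998
grip_force: 0.0
t 5.3 ee [0.5101 0.0952 0.2334] [177.42  -1.03 168.14] shift now [20.  63.1  5.6] shift in goal axes [25.6 61.2  2.4] turn [ 0.0442 -0.02    0.0893]
[ 8.9 15.9  3.4 77.5  2.8 20.8]
[[327.96408076 171.66381485]
 [351.97288288 208.96265249]]
px [256.7 302. ] rect mm [632.7  61.9] [101.8 252.6] 3.8
px [492.8 250.3] rect mm [645.6 333.3] [101.4 189.1] 1.1
px [181.7 216. ] rect mm [526.   -7.6] [229.6  83.4] 86.5
px [506.4 138.8] rect mm [519.  343.3] [171.4  79.3] 84.5
px [416.7 102.2] rect mm [450.4 264.9] [258.6  33.7] 89.5
px [238.   69.6] rect mm [379.4  95. ] [ 36.5 127.2] 1.6
```

View pics/w3.png

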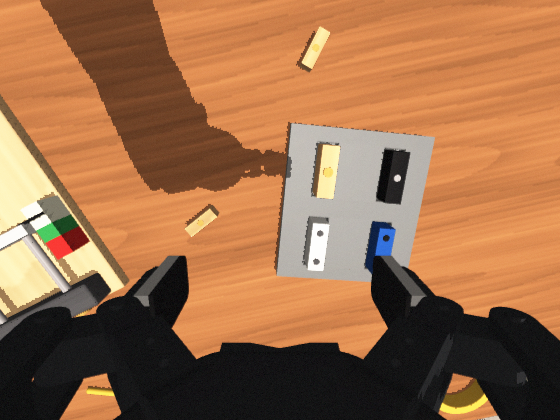

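The brass disc is at (327,172), against a prediction of (328,172), so the cleat position is confirmed to under 1 mm.

```bash
python3 -m creep '[{"x":0,"y":0,"z":0,"ax":0.0442,"ay":-0.02,"az":0.0893,"gripper":-1},{"x":12.8,"y":30.6,"z":1.2,"ax":0,"ay":0,"az":0,"gripper":-1},{"x":12.8,"y":30.6,"z":1.2,"ax":0,"ay":0,"az":0,"gripper":-1},{"x":0,"y":0,"z":40,"ax":0,"ay":0,"az":0,"gripper":-1},{"x":0,"y":0,"z":40,"ax":0,"ay":0,"az":0,"gripper":-1},{"x":0,"y":0,"z":40,"ax":0,"ay":0,"az":0,"gripper":-1},{"x":0,"y":0,"z":0,"ax":0,"ay":0,"az":0,"gripper":-1},{"x":0,"y":0,"z":0,"ax":0,"ay":0,"az":0,"gripper":-1}]'
python3 -c "
from h import *
to([.5035,.1612,.020],163)"
```

```text
time: 6.15
ee_pos: [0.5033, 0.1604, 0.1111]
tool_rot: [-180.0, -0.1, 163.0]
ft_force: [0.1, 0.0, -0.2]
opening: 1.0
grip_force: 0.0
t 6.15 ee [0.5033 0.1604 0.1111] [-1.7995e+02 -7.0000e-02  1.6304e+02] shift now [-0.1  0.9 91.1] shift in goal axes [ 0.   0.8 91.1] turn [-0.0008 -0.0012  0.0006]
```

```bash
python3 -m creep '[{"x":0,"y":0.8,"z":40,"ax":0,"ay":0,"az":0,"gripper":-1},{"x":0,"y":0,"z":30,"ax":0,"ay":0,"az":0,"gripper":-1},{"x":0,"y":0,"z":21,"ax":0,"ay":0,"az":0,"gripper":-1},{"x":0,"y":0,"z":0,"ax":0,"ay":0,"az":0,"gripper":-1},{"x":0,"y":0,"z":0,"ax":0,"ay":0,"az":0,"gripper":-1}]'
python3 -m creep '[{"x":0,"y":0,"z":0,"ax":0,"ay":0,"az":0,"gripper":1},{"x":0,"y":0,"z":0,"ax":0,"ay":0,"az":0,"gripper":1},{"x":0,"y":0,"z":0,"ax":0,"ay":0,"az":0,"gripper":1},{"x":0,"y":0,"z":0,"ax":0,"ay":0,"az":0,"gripper":1},{"x":0,"y":0,"z":0,"ax":0,"ay":0,"az":0,"gripper":1},{"x":0,"y":0,"z":0,"ax":0,"ay":0,"az":0,"gripper":1},{"x":0,"y":0,"z":0,"ax":0,"ay":0,"az":0,"gripper":1},{"x":0,"y":0,"z":0,"ax":0,"ay":0,"az":0,"gripper":1}]' 60
```

```text
time: 6.65
ee_pos: [0.5058, 0.1617, 0.0222]
tool_rot: [179.9, 0.2, 163.0]
ft_force: [1.3, 0.3, 0.4]
opening: 1.001
grip_force: 0.0
time: 7.45
ee_pos: [0.5044, 0.1613, 0.0206]
tool_rot: [180.0, 0.1, 163.1]
ft_force: [-1.7, -0.6, 6.3]
opening: 0.214
grip_force: 60.1
```

```bash
python3 -m creep '[{"x":0,"y":0,"z":-15,"ax":0,"ay":0,"az":0,"gripper":1},{"x":0,"y":0,"z":-30,"ax":0,"ay":0,"az":0,"gripper":1},{"x":0,"y":0,"z":-40,"ax":0,"ay":0,"az":0,"gripper":1},{"x":0,"y":0,"z":-40,"ax":0,"ay":0,"az":0,"gripper":1},{"x":0,"y":0,"z":0,"ax":0,"ay":0,"az":0,"gripper":1},{"x":0,"y":0,"z":0,"ax":0,"ay":0,"az":0,"gripper":1}]'
python3 - <<'E'
from h import *
import numpy as np
# jig pose from top picture: orange lines by relative redness, subpixel
d=np.load("top0.npz");im=d["image"].astype(float)
for z in[.018]:
    roi=np.zeros(im.shape[:2],bool);roi[226:280,372:416]=1
    r=im[...,0]-im[...,1]; bg=np.median(r[roi]); m=roi&(r>bg+25)
    n,lab,st,ce=cv2.connectedComponentsWithStats(m.astype(np.uint8))
    for i in range(1,n):
        if st[i,4]<10: continue
        v,u=np.nonzero(lab==i); w=ray(d,np.c_[u,v],z)[:,:2]*1000
        c=np.average(w,axis=0,weights=r[v,u]-bg); l=cv2.fitLine(w.astype(np.float32),cv2.DIST_L2,0,.1,.1).ravel()
        e=(w-c)@l[:2]; print(st[i,4],c.round(1),np.degrees(np.arctan(l[1]/l[0])).round(2),"len",np.ptp(e).round(1))
h=cv2.cvtColor(d["image"],cv2.COLOR_RGB2HSV)
w=(h[...,0]>12)&(h[...,0]<22)&(h[...,2]>130)&(h[...,1]>60)&(h[...,1]<130);w[:, :315]=0
cs,_=cv2.findContours(w.astype(np.uint8),0,1)
p=np.vstack([c for c in cs if cv2.contourArea(c)>50]).reshape(-1,2)
q=cv2.minAreaRect((ray(d,p,.018)[:,:2]*1000).astype(np.float32));print(q)
E
```

```text
time: 8.05
ee_pos: [0.5043, 0.1613, 0.1457]
tool_rot: [179.9, 0.1, 163.1]
ft_force: [-0.2, -0.5, -0.0]
opening: 0.22
grip_force: 59.4
64 [ 440.6 -259.1] 14.77 len 87.5
63 [ 435.5 -235.6] 14.69 len 87.4
((492.027587890625, -232.6144561767578), (259.01922607421875, 179.04100036621094), 14.76220703125)
```

```bash
python3 -c "
from h import *
to([.4448,-.2456,.15],163.07)"
```

```text
t 8.05 ee [0.5043 0.1613 0.1457] [1.7993e+02 1.0000e-01 1.6308e+02] shift now [ -61.5 -406.6   -4.7] shift in goal axes [ -61.5 -406.6   -4.3] turn [0.0012 0.0017 0.0001]
```

```bash
python3 -m creep '[{"x":-3,"y":-20,"z":-4.5,"ax":0,"ay":0,"az":0,"gripper":1},{"x":-6.5,"y":-43,"z":0,"ax":0,"ay":0,"az":0,"gripper":1},{"x":-6.5,"y":-43,"z":0,"ax":0,"ay":0,"az":0,"gripper":1},{"x":-6.5,"y":-43,"z":0,"ax":0,"ay":0,"az":0,"gripper":1},{"x":-6.5,"y":-43,"z":0,"ax":0,"ay":0,"az":0,"gripper":1},{"x":-6.5,"y":-43,"z":0,"ax":0,"ay":0,"az":0,"gripper":1},{"x":-6.5,"y":-43,"z":0,"ax":0,"ay":0,"az":0,"gripper":1},{"x":-6.5,"y":-43,"z":0,"ax":0,"ay":0,"az":0,"gripper":1}]'
python3 -m creep '[{"x":-6.5,"y":-43,"z":0,"ax":0,"ay":0,"az":0,"gripper":1},{"x":-6.5,"y":-43,"z":0,"ax":0,"ay":0,"az":-0.07,"gripper":1},{"x":0,"y":0,"z":0,"ax":0,"ay":0,"az":-0.12,"gripper":1},{"x":0,"y":0,"z":0,"ax":0,"ay":0,"az":-0.12,"gripper":1},{"x":0,"y":0,"z":0,"ax":0,"ay":0,"az":-0.12,"gripper":1},{"x":0,"y":0,"z":0,"ax":0,"ay":0,"az":-0.12,"gripper":1},{"x":0,"y":0,"z":0,"ax":0,"ay":0,"az":0,"gripper":1},{"x":0,"y":0,"z":0,"ax":0,"ay":0,"az":0,"gripper":1}]'
python3 - <<'E'
from h import *
to([.4448,-.2456,.15],194.73)
d=snap("wrist","w4"); e=snap("top","top1")
c,s=np.cos(np.radians(14.73)),np.sin(np.radians(14.73))
J=lambda x,y,z:[.4912+(c*x-s*y)/1000,-.2334+(s*x+c*y)/1000,z]
pts=[J(-100,12,.018),J(-100,-12,.018),J(-10,12,.018),J(-10,-12,.018),J(130,90,.018),J(-130,-90,.018),J(-130,90,.018)]
print(proj(d,pts).round(1))
E
```

```text
time: 8.85
ee_pos: [0.4548, -0.1612, 0.1473]
tool_rot: [180.0, -0.2, 163.1]
ft_force: [-0.2, -0.6, -0.2]
opening: 0.221
grip_force: 59.4
time: 9.65
ee_pos: [0.4432, -0.2456, 0.1479]
tool_rot: [179.9, -0.1, -165.6]
ft_force: [0.4, 0.3, -0.1]
opening: 0.215
grip_force: 59.4
t 9.65 ee [ 0.4432 -0.2456  0.1479] [ 1.7988e+02 -1.3000e-01 -1.6555e+02] shift now [-1.5 -0.4 -2.1] shift in goal axes [-1.5 -0.4 -2.1] turn [ 0.0021 -0.0022 -0.005 ]
[[292.6 144.7]
 [265.1 144.9]
 [292.  241.5]
 [266.7 241.7]
 [364.3 364.2]
 [172.4 109.2]
 [384.9 108.1]]
```

View pics/w4.png

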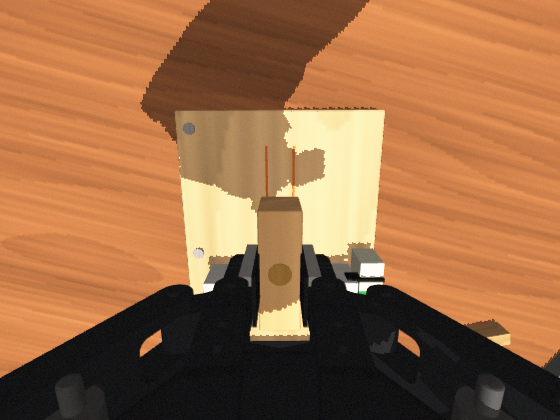

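The wrist view shows the cleat held upright between the pads with its disc at (280,274). The orange lines end at (266,146) and (293,149), within about 1 mm of prediction. I'll refine both from the pixels.

Run:
```python
from h import *
d=np.load("w4.npz");im=d["image"].astype(int)
c,s=np.cos(np.radians(14.73)),np.sin(np.radians(14.73))
toJ=lambda w:np.c_[(w[:,0]*1000-491.2)*c+(w[:,1]*1000+233.4)*s,-(w[:,0]*1000-491.2)*s+(w[:,1]*1000+233.4)*c]
f=(im[...,0]-im[...,1])/(im.sum(2)+1.)
for u0,u1 in((258,276),(284,302)):
    P=[]
    for v in range(152,193):
        a=f[v,u0:u1]-np.median(f[v,u0:u1]);a=np.where(a>.06,a,0)
        if a.sum()>0:P.append([(a*np.arange(u0,u1)).sum()/a.sum(),v])
    w=toJ(ray(d,P,.018));print("line",len(P),"y mean",w[:,1].mean().round(2),"slope deg",np.degrees(np.polyfit(w[:,0],w[:,1],1)[0]).round(2))
st=arm.read_state();zt=st["ee_pos"][2]+.036-.0206
print("tool",toJ(st["ee_pos"][None]).round(2),"yaw",st["tool_rot"])
# far end top edge corners of cleat and disc
hh=cv2.cvtColor(d["image"],cv2.COLOR_RGB2HSV)
for v in (198,212,225,235): print(v,[tuple(im[v,u]) for u in (252,256,258,260,280,298,300,302,304,307)])
x=np.array([[280,274]]);print("disc",toJ(ray(d,x,zt)).round(2))
yy,xx=np.mgrid[262:288,266:294];b=im[262:288,266:294].sum(2);print("val",np.median(b),b.min());m=b<np.median(b)*0+ (b.max()+b.min())/2
print("disc px",xx[m].mean(),yy[m].mean(),m.sum())
```

```text
line 41 y mean -11.48 slope deg 0.15
line 41 y mean 12.52 slope deg 0.03
tool [[-49.11   0.1 ]] yaw [ 1.79933173e+02 -6.80749049e-02 -1.65498263e+02]
198 [(np.int64(169), np.int64(134), np.int64(90)), (np.int64(175), np.int64(139), np.int64(92)), (np.int64(177), np.int64(138), np.int64(93)), (np.int64(155), np.int64(120), np.int64(80)), (np.int64(115), np.int64(82), np.int64(52)), (np.int64(152), np.int64(118), np.int64(74)), (np.int64(253), np.int64(244), np.int64(188)), (np.int64(253), np.int64(244), np.int64(189)), (np.int64(253), np.int64(244), np.int64(188)), (np.int64(253), np.int64(244), np.int64(190))]
212 [(np.int64(253), np.int64(237), np.int64(177)), (np.int64(206), np.int64(166), np.int64(111)), (np.int64(159), np.int64(116), np.int64(74)), (np.int64(164), np.int64(120), np.int64(76)), (np.int64(166), np.int64(123), np.int64(77)), (np.int64(181), np.int64(132), np.int64(84)), (np.int64(180), np.int64(133), np.int64(83)), (np.int64(182), np.int64(140), np.int64(91)), (np.int64(253), np.int64(243), np.int64(186)), (np.int64(254), np.int64(244), np.int64(189))]
225 [(np.int6
[... 312 characters left out ...]
)), (np.int64(209), np.int64(164), np.int64(107)), (np.int64(253), np.int64(244), np.int64(189)), (np.int64(253), np.int64(243), np.int64(187))]
235 [(np.int64(253), np.int64(238), np.int64(179)), (np.int64(253), np.int64(240), np.int64(181)), (np.int64(158), np.int64(116), np.int64(73)), (np.int64(167), np.int64(124), np.int64(77)), (np.int64(170), np.int64(126), np.int64(78)), (np.int64(187), np.int64(140), np.int64(89)), (np.int64(185), np.int64(138), np.int64(86)), (np.int64(229), np.int64(193), np.int64(131)), (np.int64(253), np.int64(244), np.int64(189)), (np.int64(253), np.int64(244), np.int64(190))]
disc [[-50.53   0.25]]
val 291.5 246
disc px 279.39953271028037 274.2359813084112 428
```

```bash
python3 -m creep '[{"x":0,"y":0.4,"z":30,"ax":0.002,"ay":-0.001,"az":-0.005,"gripper":1},{"x":0,"y":0,"z":35,"ax":0,"ay":0,"az":0,"gripper":1},{"x":0,"y":0,"z":30,"ax":0,"ay":0,"az":0,"gripper":1},{"x":0,"y":0,"z":15,"ax":0,"ay":0,"az":0,"gripper":1},{"x":0,"y":0,"z":0,"ax":0,"ay":0,"az":0,"gripper":1},{"x":0,"y":0,"z":0,"ax":0,"ay":0,"az":0,"gripper":1},{"x":0,"y":0,"z":0,"ax":0,"ay":0,"az":0,"gripper":1}]' 80
python3 -c "
from h import *
to([.4448,-.2452,.0326],194.78)"
```

```text
time: 10.45
ee_pos: [0.4452, -0.2464, 0.0406]
tool_rot: [-179.8, 0.2, -165.1]
ft_force: [0.4, -0.4, -0.5]
opening: 0.207
grip_force: 83.7
t 10.45 ee [ 0.4452 -0.2464  0.0406] [-1.7979e+02  1.6000e-01 -1.6514e+02] shift now [0.1 1.3 8. ] shift in goal axes [0.1 1.3 8. ] turn [-0.0037  0.0028  0.0013]
```

```bash
python3 -m creep '[{"x":0,"y":1.3,"z":4,"ax":-0.0037,"ay":0.0028,"az":0.0013,"gripper":1},{"x":0,"y":0,"z":2,"ax":0,"ay":0,"az":0,"gripper":1},{"x":0,"y":0,"z":1,"ax":0,"ay":0,"az":0,"gripper":1},{"x":0,"y":0,"z":0,"ax":0,"ay":0,"az":0,"gripper":1},{"x":0,"y":0,"z":0,"ax":0,"ay":0,"az":0,"gripper":1}]'
python3 -m creep '[{"x":0,"y":0,"z":1,"ax":0,"ay":0,"az":0,"gripper":1},{"x":0,"y":0,"z":0,"ax":0,"ay":0,"az":0,"gripper":1},{"x":0,"y":0,"z":0,"ax":0,"ay":0,"az":0,"gripper":1}]'
python3 -c "
from h import *
to([.4448,-.2452,.0326],194.78)"
```

```text
time: 10.95
ee_pos: [0.444, -0.2447, 0.0327]
tool_rot: [179.9, -0.1, -165.2]
ft_force: [-1.0, -0.3, 2.5]
opening: 0.208
grip_force: 84.3
time: 11.25
ee_pos: [0.444, -0.2447, 0.0327]
tool_rot: [179.9, -0.1, -165.2]
ft_force: [-2.8, 1.2, 10.4]
opening: 0.212
grip_force: 85.3
t 11.25 ee [ 0.444  -0.2447  0.0327] [ 1.7993e+02 -6.0000e-02 -1.6520e+02] shift now [-0.7 -0.7  0.1] shift in goal axes [-0.7 -0.7  0.1] turn [ 0.0012 -0.0011  0.0003]
```

```bash
python3 -m creep '[{"x":-3,"y":-0.6,"z":-0.5,"ax":0.0012,"ay":-0.0011,"az":0,"gripper":1},{"x":-6,"y":0,"z":0,"ax":0,"ay":0,"az":0,"gripper":1},{"x":-6,"y":0,"z":0,"ax":0,"ay":0,"az":0,"gripper":1},{"x":-6,"y":0,"z":0,"ax":0,"ay":0,"az":0,"gripper":1},{"x":-3,"y":0,"z":0,"ax":0,"ay":0,"az":0,"gripper":1},{"x":0,"y":0,"z":0,"ax":0,"ay":0,"az":0,"gripper":1},{"x":0,"y":0,"z":0,"ax":0,"ay":0,"az":0,"gripper":1}]'
cat >> h.py <<'E'
def jig():
    s=arm.read_state();a=np.radians(14.78);R=np.array([[np.cos(a),np.sin(a)],[-np.sin(a),np.cos(a)]])
    print("t",s["time"],"jig xy",(R@(s["ee_pos"][:2]*1000-[491.2,-233.4])).round(2),"z",s["ee_pos"][2].round(4),"rot",s["tool_rot"].round(2),"F",(R@s["ft_force"][:2]).round(1),s["ft_force"][2].round(1),"M",np.round(s["torque"],2),"grip",s["grip_force"].round(1))
E
python3 -c "
from h import *
jig();snap('wrist','w5')"
```

```text
time: 11.95
ee_pos: [0.4671, -0.2398, 0.0327]
tool_rot: [-179.9, -0.1, -165.2]
ft_force: [-2.8, -0.4, 6.5]
opening: 0.212
grip_force: 84.7Traceback (most recent call last):
  File "<string>", line 3, in <module>
    jig();snap('wrist','w5')
    ~~~^^
  File "h.py", line 24, in jig
    print("t",s["time"],"jig xy",(R@(s["ee_pos"][:2]*1000-[491.2,-233.4])).round(2),"z",s["ee_pos"][2].round(4),"rot",s["tool_rot"].round(2),"F",(R@s["ft_force"][:2]).round(1),s["ft_force"][2].round(1),"M",np.round(s["torque"],2),"grip",s["grip_force"].round(1))
                                                                                                                                                                                                                                             ^^^^^^^^^^^^^^^^^^^^^
AttributeError: 'float' object has no attribute 'round'
```

```bash
sed -i 's/s\["grip_force"\].round(1)/round(float(s["grip_force"]),1)/' h.py; python3 -m creep '[{"x":-3,"y":0.4,"z":0,"ax":0,"ay":0,"az":0,"gripper":1},{"x":-4,"y":0,"z":0,"ax":0,"ay":0,"az":0,"gripper":1},{"x":-4,"y":0,"z":0,"ax":0,"ay":0,"az":0,"gripper":1},{"x":-3,"y":0,"z":0,"ax":0,"ay":0,"az":0,"gripper":1},{"x":-2,"y":0,"z":0,"ax":0,"ay":0,"az":0,"gripper":1},{"x":0,"y":0,"z":0,"ax":0,"ay":0,"az":0,"gripper":1},{"x":0,"y":0,"z":0,"ax":0,"ay":0,"az":0,"gripper":1}]'
python3 -c "
from h import *
jig();snap('wrist','w5')"
```

```text
time: 12.65
ee_pos: [0.4801, -0.2359, 0.0327]
tool_rot: [-179.9, -0.3, -165.3]
ft_force: [-8.1, -3.6, 10.6]
opening: 0.204
grip_force: 85.3
t 12.65 jig xy [-11.41   0.43] z 0.0327 rot [-179.93   -0.33 -165.29] F [-8.7 -1.4] 10.6 M [-0.46  1.61  0.04] grip 85.3
```

View pics/w5.png

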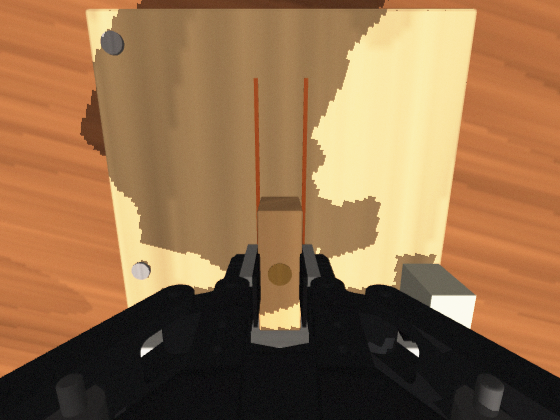

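The cleat sits centred between the lines: its edges are at 258 and 302, with the lines at about 258 and 303. It is in contact and pressing, so I'll continue by about 11 mm.

```bash
python3 -m creep '[{"x":-3,"y":0,"z":-0.4,"ax":0,"ay":0,"az":0,"gripper":1},{"x":-3,"y":0,"z":0,"ax":0,"ay":0,"az":0,"gripper":1},{"x":-3,"y":0,"z":0,"ax":0,"ay":0,"az":0,"gripper":1},{"x":-2,"y":0,"z":0,"ax":0,"ay":0,"az":0,"gripper":1},{"x":0,"y":0,"z":0,"ax":0,"ay":0,"az":0,"gripper":1},{"x":0,"y":0,"z":0,"ax":0,"ay":0,"az":0,"gripper":1},{"x":0,"y":0,"z":0,"ax":0,"ay":0,"az":0,"gripper":1}]'
python3 - <<'E'
from h import *
jig();t=snap('top','top2');s=snap('scene','scene2')
a=cv2.resize(t["image"][130:310,310:460],None,fx=3,fy=3,interpolation=cv2.INTER_CUBIC)
b=cv2.resize(s["image"][100:230,130:290],None,fx=2,fy=2,interpolation=cv2.INTER_CUBIC)
o=np.zeros((540,780,3),np.uint8);o[:540,:450]=a;o[:260,455:775]=b
cv2.imwrite("pics/c2.png",o[...,::-1])
E
```

```text
time: 13.4
ee_pos: [0.4888, -0.2335, 0.0327]
tool_rot: [-179.9, -0.5, -165.4]
ft_force: [-12.5, -4.9, 12.1]
opening: 0.211
grip_force: 85.4
t 13.4 jig xy [-2.38  0.47] z 0.0327 rot [-179.94   -0.54 -165.35] F [-13.3  -1.5] 12.1 M [-0.81  2.37 -0.01] grip 85.4
```

View pics/c2.png

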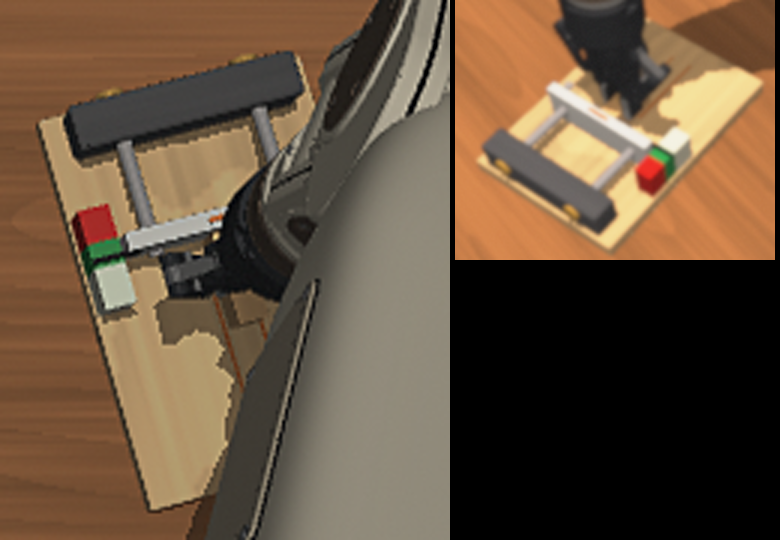

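The black pointer, at (105,248) in the crop, lies inside the green band. Tool travel suggests a fence travel of about 17.6 mm. I'll nudge towards mid-band and take out the 0.5° tilt.

```bash
python3 -c "
from h import *
to([.4888,-.2335,.0327],194.78)"
python3 -m creep '[{"x":-1.2,"y":0,"z":-0.5,"ax":0,"ay":-0.006,"az":-0.001,"gripper":1},{"x":-1,"y":0,"z":0,"ax":0,"ay":-0.004,"az":0,"gripper":1},{"x":0,"y":0,"z":0,"ax":0,"ay":0,"az":0,"gripper":1},{"x":0,"y":0,"z":0,"ax":0,"ay":0,"az":0,"gripper":1},{"x":0,"y":0,"z":0,"ax":0,"ay":0,"az":0,"gripper":1}]'
python3 -c "
from h import *
jig();to([.4908,-.233,.0327],194.78)"
```

```text
t 13.5 ee [ 0.4888 -0.2335  0.0327] [-179.94   -0.54 -165.35] shift now [-0.1  0.   0. ] shift in goal axes [-0.1  0.   0. ] turn [-0.001  -0.0095 -0.0022]
time: 14.0
ee_pos: [0.4897, -0.2333, 0.0327]
tool_rot: [-179.9, -0.1, -165.3]
ft_force: [-13.4, -5.9, 11.4]
opening: 0.213
grip_force: 85.2
t 14.0 jig xy [-1.42  0.5 ] z 0.0327 rot [-1.7994e+02 -1.2000e-01 -1.6532e+02] F [-14.5  -2.3] 11.4 M [-1.14  2.83  0.02] grip 85.2
t 14.0 ee [ 0.4897 -0.2333  0.0327] [-1.7994e+02 -1.2000e-01 -1.6532e+02] shift now [-1.1 -0.   0. ] shift in goal axes [-1.1 -0.   0. ] turn [-0.0011 -0.002  -0.0018]
```

```bash
H='{"x":0,"y":0,"z":0,"ax":0,"ay":0,"az":0,"gripper":1}'; :
python3 -m creep '[{"x":0,"y":0,"z":0,"ax":0,"ay":0,"az":0,"gripper":1},{"x":0,"y":0,"z":0,"ax":0,"ay":0,"az":0,"gripper":1},{"x":0,"y":0,"z":0,"ax":0,"ay":0,"az":0,"gripper":1},{"x":0,"y":0,"z":0,"ax":0,"ay":0,"az":0,"gripper":1},{"x":0,"y":0,"z":0,"ax":0,"ay":0,"az":0,"gripper":1},{"x":0,"y":0,"z":0,"ax":0,"ay":0,"az":0,"gripper":1},{"x":0,"y":0,"z":0,"ax":0,"ay":0,"az":0,"gripper":1},{"x":0,"y":0,"z":0,"ax":0,"ay":0,"az":0,"gripper":1}]'
python3 -m creep '[{"x":0,"y":0,"z":0,"ax":0,"ay":0,"az":0,"gripper":1},{"x":0,"y":0,"z":0,"ax":0,"ay":0,"az":0,"gripper":1},{"x":0,"y":0,"z":0,"ax":0,"ay":0,"az":0,"gripper":1},{"x":0,"y":0,"z":0,"ax":0,"ay":0,"az":0,"gripper":1},{"x":0,"y":0,"z":0,"ax":0,"ay":0,"az":0,"gripper":1},{"x":0,"y":0,"z":0,"ax":0,"ay":0,"az":0,"gripper":1},{"x":0,"y":0,"z":0,"ax":0,"ay":0,"az":0,"gripper":1},{"x":0,"y":0,"z":0,"ax":0,"ay":0,"az":0,"gripper":1}]'
python3 -m creep '[{"x":0,"y":0,"z":0,"ax":0,"ay":0,"az":0,"gripper":1},{"x":0,"y":0,"z":0,"ax":0,"ay":0,"az":0,"gripper":1},{"x":0,"y":0,"z":0,"ax":0,"ay":0,"az":0,"gripper":1},{"x":0,"y":0,"z":0,"ax":0,"ay":0,"az":0,"gripper":1},{"x":0,"y":0,"z":0,"ax":0,"ay":0,"az":0,"gripper":1},{"x":0,"y":0,"z":0,"ax":0,"ay":0,"az":0,"gripper":1},{"x":0,"y":0,"z":0,"ax":0,"ay":0,"az":0,"gripper":1},{"x":0,"y":0,"z":0,"ax":0,"ay":0,"az":0,"gripper":1}]'
python3 -m creep '[{"x":0,"y":0,"z":0,"ax":0,"ay":0,"az":0,"gripper":1},{"x":0,"y":0,"z":0,"ax":0,"ay":0,"az":0,"gripper":1},{"x":0,"y":0,"z":0,"ax":0,"ay":0,"az":0,"gripper":1},{"x":0,"y":0,"z":0,"ax":0,"ay":0,"az":0,"gripper":1},{"x":0,"y":0,"z":0,"ax":0,"ay":0,"az":0,"gripper":1},{"x":0,"y":0,"z":0,"ax":0,"ay":0,"az":0,"gripper":1},{"x":0,"y":0,"z":0,"ax":0,"ay":0,"az":0,"gripper":1},{"x":0,"y":0,"z":0,"ax":0,"ay":0,"az":0,"gripper":1}]'
python3 -m creep '[{"x":0,"y":0,"z":0,"ax":0,"ay":0,"az":0,"gripper":1},{"x":0,"y":0,"z":0,"ax":0,"ay":0,"az":0,"gripper":1},{"x":0,"y":0,"z":0,"ax":0,"ay":0,"az":0,"gripper":1},{"x":0,"y":0,"z":0,"ax":0,"ay":0,"az":0,"gripper":1},{"x":0,"y":0,"z":0,"ax":0,"ay":0,"az":0,"gripper":1},{"x":0,"y":0,"z":0,"ax":0,"ay":0,"az":0,"gripper":1},{"x":0,"y":0,"z":0,"ax":0,"ay":0,"az":0,"gripper":1},{"x":0,"y":0,"z":0,"ax":0,"ay":0,"az":0,"gripper":1}]'
python3 - <<'E'
from h import *
jig();t=snap('top','top3');s=snap('wrist','w6')
a=cv2.resize(t["image"][170:250,320:400],None,fx=5,fy=5,interpolation=cv2.INTER_CUBIC)
o=np.zeros((420,800,3),np.uint8);o[:400,:400]=a;o[:300,400:]=cv2.resize(s["image"],(400,300))
cv2.imwrite("pics/c3.png",o[...,::-1])
E
```

```text
time: 14.8
ee_pos: [0.4897, -0.2333, 0.0327]
tool_rot: [-179.9, -0.1, -165.3]
ft_force: [-14.2, -5.9, 10.9]
opening: 0.211
grip_force: 85.2
time: 15.6
ee_pos: [0.4897, -0.2333, 0.0327]
tool_rot: [-179.9, -0.1, -165.3]
ft_force: [-13.6, -5.1, 11.7]
opening: 0.212
grip_force: 85.2
time: 16.4
ee_pos: [0.4897, -0.2333, 0.0327]
tool_rot: [-179.9, -0.1, -165.3]
ft_force: [-13.8, -5.1, 11.0]
opening: 0.21
grip_force: 85.2
time: 17.2
ee_pos: [0.4897, -0.2333, 0.0327]
tool_rot: [-179.9, -0.1, -165.3]
ft_force: [-13.2, -5.8, 10.6]
opening: 0.21
grip_force: 85.2
time: 18.0
ee_pos: [0.4897, -0.2333, 0.0327]
tool_rot: [-179.9, -0.1, -165.3]
ft_force: [-13.5, -5.5, 10.9]
opening: 0.216
grip_force: 85.2
t 18.0 jig xy [-1.46  0.45] z 0.0327 rot [-1.7994e+02 -1.2000e-01 -1.6533e+02] F [-14.4  -1.9] 10.9 M [-1.11  2.87 -0.02] grip 85.2
```

View pics/c3.png

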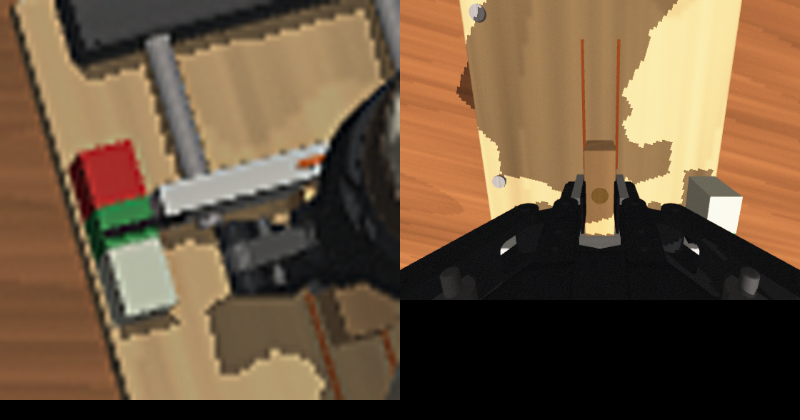

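The pointer, at (130,228) in the left half, stands inside the green patch, which spans about rows 200–248. In the right half the cleat is between the lines and flush to the fence. It has been steady for 4 s, so I'll hand in.

```bash
python3 -c "
from workcell import arm
print(arm.hand_in())"
```

```text
the job is handed in; nothing more can be done
None
```

I handed the job in with the cleat still gripped at 85 N, upright between the orange lines and flat against the fence; the pointer is in the green band (fence pushed back about 18.5 mm) and it had held steady for 4 s.

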